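Tip the relay into the test cradle and press it home

TASK

Topple the tall grey relay standing in the test cradle by pushing it near its top, without picking it up, so that it lies flat between the rails with its plug towards the fork. Then push on the relay's closed end, never on the fork itself, so that the plug drives the sliding fork all the way to its stop; feel for the stop, press the relay home there with about 15 N for a second, and never harder than 20 N, as the thin cover dents. Leave the relay lying there, plug against the fork, and do not disturb the other things on the bench.

Things in the scene. Friction and masses are not known exactly. Their poses are not given: they have to be found in the camera images.
- relay_mid (a point): Centre of the tall relay's grey square sheet cover, 50 x 50 x 110 mm tall, 0.25 to 0.5 kg; it stands on its closed end on the cradle bed between the rails, near the open end. Its z runs from the closed end (55 mm below) to the plug end (55 mm above). More than 20 N dents the cover; tipping it near the top takes 1 to 3 N. Tipped along the cradle's +x, it falls with its plug towards the fork.
- relay_plug (a point): Flat outer face of the relay's black round plug base (40 mm across, 12 mm thick, on the plug end of the cover), on the can's long axis, 67 mm from relay_mid; axes as relay_mid. A central key post, 8 mm thick and 14 mm long, stands on it.
- cradle: Test cradle fixed to the bench: dark steel bed 330 x 84 mm, top face 8 mm above the bench. Origin under the bed at bench height, 150 mm from its open end (at -x) and on its centre line; x runs along the bed towards the fork, z up. Two aluminium rails, inner faces 58 mm apart, tops 22 mm above the bench. A contact unit with a forked carriage, up to 64 mm tall, is clamped over the far end.
- fork_face (a point): Middle of the front (-x) face of the black fork on the carriage, 25 mm above the bed; axes as the cradle. 57 mm wide, 44 mm tall; its 22 mm slot, open at the top, takes the key post; the plug base bears on both sides of it.
- fork: The same fork as a body, origin on its front face at bed level. It slides to +x: 3 N moves it (the lying can's own drag adds 1 to 4 N), it stays where left, and stops 9 to 35 mm beyond its start: how far is not measured and differs each time. It yields on a 4 N/mm spring (5 mm at most), so at the stop the push rises by about 4 N per mm. Seated means 15 N held on the can there for a second.
- short_relay: A shorter grey relay can, 40 x 40 mm and 65 mm tall, a bystander beside the cradle; origin at the centre of its underside.
- spacer: Ivory ceramic spacer ring, 34 mm across, 24 mm tall, a bystander beside the cradle; origin at the centre of its underside.
- busbar_a: Copper busbar 130 x 24 x 6 mm lying beside the cradle, a bystander; origin at the centre of its underside.
- busbar_b: Copper busbar 160 x 24 x 6 mm, a bystander on the right of the bench; origin at the centre of its underside.
- driver: Screwdriver lying on the bench, a bystander.
- screw_cup: Small steel bowl 64 mm across, 45 mm tall, a bystander on the left; origin at the centre of its underside.
- cleaner: Amber jar 48 mm across, 100 mm tall, a bystander on the left; origin at the centre of its underside.
There are look-alikes about, which are no part of the job. What is shaped like the part that bears relay_mid but blue is not meant.

How it is judged:
On the way, in this order (a step that is already met when the one before it is completed fails the run):
1. the relay lies flat between the rails with its plug towards the fork (angle between relay_mid's own z axis and vertical between 1.5 and 1.64 rad and z of relay_mid in the frame of cradle below 0.037 m and y of relay_mid in the frame of cradle between -0.007 and 0.007 m and angle between the z axis of relay_mid and the x axis of cradle, either way round below 0.12 rad and x of relay_plug in the frame of cradle above -0.02 m and x of relay_plug in the frame of fork_face below -0.004 m and linear speed of relay below 0.05 m/s), for 0.2 s.
2. the lying relay has driven the carriage to its stop and is pressed against it by the plug with more than 8 N (angle between relay_mid's own z axis and vertical between 1.5 and 1.64 rad and z of relay_mid in the frame of cradle below 0.037 m and y of relay_mid in the frame of cradle between -0.007 and 0.007 m and angle between the z axis of relay_mid and the x axis of cradle, either way round below 0.12 rad and x of relay_plug in the frame of fork_face between -0.003 and 0.003 m and distance of fork_face from where it was at the start of the episode above 0.007 m and contact force between relay and fork above 8 N), for 0.4 s.
At the end, for the whole second after the job is handed in: The relay lies flat between the rails (within 0.07 rad of level, 0.12 rad of the cradle's direction, 7 mm of its centre line), its plug face within 3 mm of the fork face, the fork more than 7 mm from where it started, all at rest (angle between relay_mid's own z axis and vertical between 1.5 and 1.64 rad and z of relay_mid in the frame of cradle below 0.037 m and y of relay_mid in the frame of cradle between -0.007 and 0.007 m and angle between the z axis of relay_mid and the x axis of cradle, either way round below 0.12 rad and x of relay_plug in the frame of fork_face between -0.003 and 0.003 m and distance of fork_face from where it was at the start of the episode above 0.007 m and linear speed of relay below 0.01 m/s); the robot touches nothing.
It fails at once if the relay is pushed by the robot with more than 20 N (contact force between any of the fingers, the arm and relay above 20 N).
It fails at once if the robot pushes the fork itself (contact force between any of the fingers, the arm and fork above 1 N).
It fails at once if the relay is picked up (height (world z) of relay_mid above 0.09 m).
It fails at once if a bystander is moved by more than 15 mm (distance of any of short_relay, spacer, busbar_a, busbar_b, driver, screw_cup, cleaner from where it was at the start of the episode above 0.015 m).
It also fails if it takes over 56 s, if anything falls off the work surface, if the arm or the gripper's body presses on something with over 40 N, if the wrist force passes 120 N, or if a joint passes its speed limit or range.

ROBOT

A 6-joint arm with a two-finger parallel gripper is mounted at the origin on the work surface. World frame = base frame: x ahead of the robot, y to its left, z up, the work surface at z = 0. Lengths are in m, angles in rad, forces in N, time in s.
With the tool pointing down it reaches from about 0.35 to 0.975 m from the base axis. Payload 4.9 kg.
Tool frame: the origin (TCP) lies midway between the tips of the shut fingers; the grasp point (between the pads) lies 19 mm behind it (manip.hold_point_z is the distance from the TCP to the grasp point, in m); z points along the fingers, y is the line along which they close (so a half turn about z gives the same grasp; the last joint's range is limited). The gripper opens to 85 mm and grips with 20 to 120 N. Pads are 22 mm wide; open, the fingers measure 114 mm over their backs; the gripper's body (76 mm by 85 mm) begins 54 mm behind the grasp point. The pads swing forward as they close: fully open they stand 13 mm farther back than shut.
Start: joints at [-1.298, 0.053, 1.613, -0, 1.476, -0.119], TCP at [0.239, -0.578, 0.231] pointing down, gripper open.
Joint ranges: [-3.01, 3.01], [-1.01, 2.22], [0.06, 2.58], [-1.02, 4.17], [0.09, 2.62], [-3.14, 3.14]. Speed limits (rad/s): [2.57, 2.57, 3.14, 3.14, 3.14, 3.14].

INTERFACE

Orientations are given as a unit quaternion [w, x, y, z].
In Python, from plant import manip gives the robot as it stands. The module is installed in compiled form; this text tells all that it offers.
- The arm moves only by the shell command python3 -m jog 'ROWS' [OPENING]. ROWS is JSON, one flat list of numbers, 6 for each row, row after row: the shift along the tool's x, y, z in units of 0.1 m (1.0 is 0.1 m), then the turn, a rotation vector about the tool's x, y, z in units of 180 degrees (1.0 is 180 degrees). A call has 1 to 8 rows; each row is the pose to reach, as a shift and turn from the pose commanded when the call began, along the tool's axes at that moment, turning the shorter way round; what a row does not reach only later rows make up. A row lasts 1/8 s, in which the tool goes at most 62.5 mm and 10.7 degrees, less where a joint would pass 70% of its speed; a pose out of reach is approached as far as the arm can. A call with a number of a shift or a turn outside -1 to 1 is refused whole. A call with a gripper value outside its range is refused whole. OPENING is the finger opening in mm, from 0 to 85.4, set as the call begins (- or left out, the last holds). The fingers move at their own pace and stop on an object; the grip force is fixed at half the most. Time passes only in rows, so rows that repeat a pose let the fingers close. It gives the time, the measured TCP pose, the force, the opening and the grip force at its end, in the units of the state.
- manip.state(): the state, without advancing time (a new reading comes with each control period).
- manip.grab_frame(name): name is "scene" or "top" or "wrist"; returns a dict with "img" (480x640x3 uint8, blue, green, red), "z_map" (480x640 float32, m along the optical axis (not along the pixel's ray), 0 where there is no reading), "fx", "fy", "cx", "cy" (pixels), "xyz" and "attitude" of the camera in the world; the wrist camera has in their place "T_tool_cam" (4x4, takes a point from camera to tool coordinates, whose origin is the TCP and whose axes are the flange's). Camera axes: x right, y up, looking along -z (the intrinsics and any distortion apply to the point x, -y, -z); pixel columns grow to the right and rows downward; lengths in m; the calibration is good to about 2 mm. A picture is of the moment at which its call begins: read the wrist's pose just before it.
- manip.job_done(): hands the job in; it is judged then, once.
The state is a dict: "time": time; "joint_pos": joint angles; "joint_vel": joint speeds; "joint_efforts": joint torques, N m; "tool_pos": TCP position; "tool_rot": TCP orientation; "contact_force": force on the tool from outside, world axes, zero at the start; "ft_torque": the same for the moment, N m; "gripper_width": opening from 0.0 (shut) to 1.0 (fully open); "grasp_force": force on a finger pad.
Only numpy, scipy, OpenCV 4.12 (cv2) and the standard library are available. Lean on these libraries where they do the work, as an engineer would, in place of code of your own. Each camera call takes 0.05 s, during which the arm holds its last target. There are 200 camera calls.

## Working session

There is one attempt and no reset: what is moved stays moved. The work goes in short steps, Python scripts to look and compute and a shell command to move; the robot and the scene stay as the last step left them, time stands still between calls to the robot, and variables do not carry over. Pictures are saved under pics/ and viewed, at most 10 in all, crops included, and the job is handed in when it is done.

```bash
mkdir -p pics; cat > h.py <<'E'
import numpy as np, cv2
from scipy.spatial.transform import Rotation as R
from plant import manip
def q2R(q): return R.from_quat([q[1],q[2],q[3],q[0]]).as_matrix()
def cloud(name):
    s=manip.state(); f=manip.grab_frame(name); z=f["z_map"]
    v,u=np.mgrid[0:480,0:640]
    P=np.stack([(u-f["cx"])/f["fx"]*z,-(v-f["cy"])/f["fy"]*z,-z],-1)
    if name=="wrist":
        T=np.array(f["T_tool_cam"]); P=P@T[:3,:3].T+T[:3,3]
        P=P@q2R(s["tool_rot"]).T+np.array(s["tool_pos"])
    else:
        a=np.array(f["attitude"]); M=q2R(a) if a.size==4 else a.reshape(3,3)
        P=P@M.T+np.array(f["xyz"])
    P[z==0]=np.nan
    return f,P
E
python3 - <<'E'
from h import *
for n in("top","scene"):
    f,P=cloud(n); cv2.imwrite(f"pics/{n}.png",f["img"]); np.save(n+".npy",P)
    print(n,{k:np.round(f[k],3) for k in f if k not in("img","z_map")})
print(manip.state())
E
```

```text
top {'fx': np.float64(519.525), 'fy': np.float64(519.525), 'cx': np.float64(312.733), 'cy': np.float64(242.519), 'xyz': array([ 0.243, -0.015,  1.421]), 'attitude': array([ 0.745,  0.082, -0.072, -0.658])}
scene {'fx': np.float64(462.46), 'fy': np.float64(462.46), 'cx': np.float64(317.539), 'cy': np.float64(234.034), 'xyz': array([ 1.051, -0.4  ,  0.961]), 'attitude': array([0.852, 0.284, 0.137, 0.417])}
{'time': 0.1, 'joint_pos': array([-1.29801199e+00,  5.32842318e-02,  1.61416650e+00, -4.69505758e-06,
        1.47599459e+00, -1.18993748e-01]), 'joint_vel': array([-1.17484544e-03,  2.05929837e-04, -2.28253483e-03,  7.85088619e-05,
        1.48640154e-05,  5.40131455e-04]), 'joint_efforts': array([ 5.32944023e-05, -3.94902813e+01, -3.71363819e+01,  2.51503036e-05,
        3.87409120e-03, -6.93711861e-07]), 'tool_pos': array([ 0.23849438, -0.57709442,  0.2301842 ]), 'tool_rot': array([-9.23415531e-04,  9.80874551e-01,  1.94638786e-01, -7.34902965e-05]), 'contact_force': array([ 0.27037318, -0.41225407, -0.20715525]), 'ft_torque': array([ 0.02168739, -0.04753666,  0.00447015]), 'grasp_force': 0.0, 'gripper_width': 1.0034724627151377}
```

View pics/top.png

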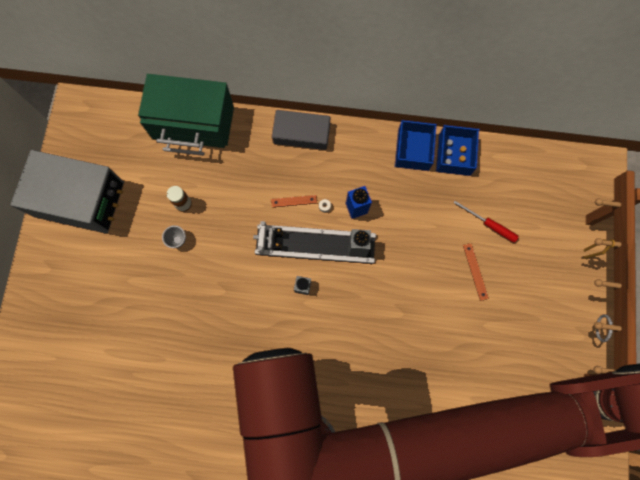

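View pics/scene.png

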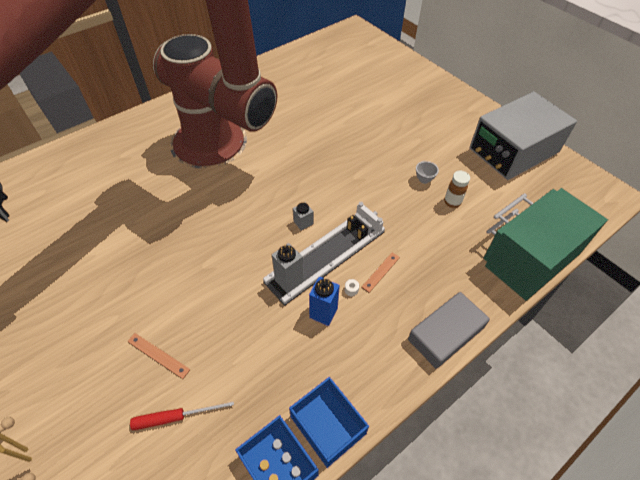

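The top view shows two tall cans. The grey one stands in the cradle (top 361,240; scene 287,268) and the blue one stands outside it (359,202). The grey one is the relay meant; the blue one is the look-alike. The short grey can at (302,285) is a bystander. The fork is at the left end of the cradle (275,240).

```bash
python3 - <<'E'
from h import *
P=np.load("top.npy")
im=cv2.imread("pics/top.png"); cv2.imwrite("pics/crop1.png",cv2.resize(im[180:310,240:400],None,fx=4.5,fy=4.5,interpolation=cv2.INTER_CUBIC))
for (u,v) in [(361,238),(330,245),(300,243),(302,285),(359,200),(400,260),(276,240),(262,240)]: print(u,v,np.round(P[v,u],4))
def rect(m,t):
    X=P[m][:,:2].astype(np.float32); c,s,a=cv2.minAreaRect(X*1000); print(t,len(X),np.round(c,1),np.round(s,1),round(a,2))
reg=np.zeros((480,640),bool); reg[220:268,250:382]=1
z=P[...,2]
rect(reg&(z>0.004),"all"); rect(reg&(z>.004)&(z<.030),"low"); 
top=np.zeros_like(reg); top[222:262,345:382]=1
rect(top&(z>.11)&(z<.125),"relaytop"); rect(top&(z>.126),"plug+")
for a,b in[(.0,.006),(.006,.012),(.018,.026)]:
  m=reg&(z>a)&(z<b); print(a,b,m.sum())
S=np.load("scene.npy")
for (u,v) in [(287,250),(285,275),(330,260),(360,225)]: print('scene',u,v,np.round(S[v,u],4))
E
```

```text
361 238 [ 0.5532 -0.0977  0.1376]
330 245 [ 0.5539 -0.0226  0.0082]
300 243 [0.5503 0.0613 0.003 ]
302 285 [0.4257 0.0381 0.0636]
359 200 [ 0.6579 -0.083   0.1209]
400 260 [ 0.537  -0.2204  0.0022]
276 240 [0.5501 0.1288 0.0048]
262 240 [0.5328 0.1602 0.063 ]
all 3847 [554.6  17.9] [134.9 368.7] 7.08
low 2863 [554.6  17.9] [134.9 368.7] 7.08
relaytop 188 [556.7 -97.5] [51.4 49.5] 4.9
plug+ 179 [555.9 -97.4] [38.6 38.2] 76.95
0.0 0.006 1673
0.006 0.012 1176
0.018 0.026 811
scene 287 250 [ 0.5632 -0.0996  0.1416]
scene 285 275 [ 0.5851 -0.1238  0.0916]
scene 330 260 [0.5734 0.0154 0.0087]
scene 360 225 [0.5549 0.126  0.0433]
```

View pics/crop1.png

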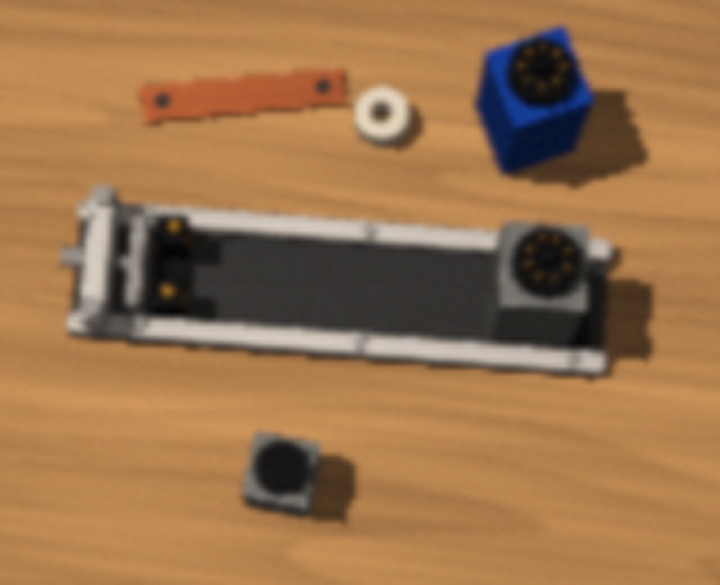

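The crop confirms it: the grey can, pins up, stands between the rails near the open (right) end. The fork is at crop (175,260) and the blue can is outside the cradle. Next I fit the rail direction.

```bash
python3 - <<'E'
from h import *
for n in("top","scene"):
    P=np.load(n+".npy").reshape(-1,3); x,y,z=P.T
    m=(z>.018)&(z<.026)&(x>.49)&(x<.62)&(y>-.04)&(y<.09)
    Q=P[m]; out=[]
    # iterate direction: split by line through centre
    th=0.0; c=Q[:,:2].mean(0)
    for _ in range(5):
        e=np.array([-np.sin(th),np.cos(th)]); nrm=np.array([np.cos(th),np.sin(th)])
        d=(Q[:,:2]-c)@nrm; A=d>0
        s=(Q[:,:2]-c)@e
        pa=np.polyfit(s[A],d[A],1); pb=np.polyfit(s[~A],d[~A],1)
        c=c+nrm*(pa[1]+pb[1])/2; th-=(pa[0]+pb[0])/2
    d=(Q[:,:2]-c)@nrm
    print(n,len(Q),"c",c,"e",e,"th",th,pa,pb,"d range",d.min(),d[d<0].max(),d[d>0].min(),d.max())
    loc=np.c_[(P[:,:2]-c)@e,(P[:,:2]-c)@nrm,z]   # x along fork, 'n' = -y cradle
    def rep(t,m):
        if m.sum(): print(t,m.sum(),np.round(np.percentile(loc[m],[2,50,98],axis=0),4).tolist())
    near=(abs(loc[:,1])<.06)
    rep("cradle bed",near&(abs(loc[:,1])<.025)&(z>.004)&(z<.013))
    rep("rails",near&(z>.018)&(z<.026))
    rep("fork top",near&(abs(loc[:,1])<.026)&(z>.035)&(loc[:,0]>.05))
    rep("relay top",near&(z>.112)&(z<.124))
    rep("plug top",near&(z>.126)&(z<.134))
    for a in np.arange(.04,.2,.008):
        q=near&(abs(loc[:,1])<.026)&(loc[:,0]>=a)&(loc[:,0]<a+.008)
        if q.any(): print(round(a,3),np.round(np.percentile(z[q],[10,50,90]),3),end=';')
    print()
E
```

```text
top 370 c [0.55102773 0.02466759] e [-0.04658218  0.99891446] th 0.04659904265246416 [0.00109035 0.03553731] [-0.00109035 -0.03553731] d range -0.042681517422269534 -0.028771935199867572 0.013189445867384575 0.04254431699021008
cradle bed 2103 [[-0.7534, -0.0243, 0.0041], [-0.0104, -0.0018, 0.0069], [0.736, 0.0241, 0.0124]]
rails 976 [[-0.5434, -0.0415, 0.0182], [0.017, -0.0174, 0.0218], [0.6774, 0.0548, 0.0257]]
fork top 1905 [[0.0953, -0.0212, 0.0378], [0.6072, 0.007, 0.1083], [0.78, 0.0253, 0.13]]
relay top 931 [[-0.1463, -0.0236, 0.1133], [0.6277, 0.0206, 0.1215], [0.784, 0.058, 0.1239]]
plug top 881 [[-0.1406, -0.0144, 0.1261], [0.6391, 0.0228, 0.1278], [0.7793, 0.0583, 0.1331]]
0.04 [0.005 0.009 0.011];0.048 [0.005 0.008 0.011];0.056 [0.004 0.008 0.011];0.064 [0.004 0.008 0.012];0.072 [0.006 0.008 0.011];0.08 [0.003 0.008 0.011];0.088 [0.008 0.047 0.054];0.096 [0.007 0.049 0.056];0.104 [0.028 0.051 0.056];0.112 [0.008 0.045 0.051];0.12 [0.008 0.044 0.051];0.128 [0.007 0.031 0.058];0.136 [0.053 0.058 0.061];0.144 [0.049 0.057 0.062];0.152 [0.006 0.012 0.047];0.16 [-0.002  0.003 
[... 654 characters left out ...]
-0.7143, -0.0403, 0.1129], [0.6293, 0.0212, 0.1214], [1.2292, 0.0583, 0.1239]]
plug top 349 [[-0.717, -0.053, 0.1261], [-0.1143, 0.0032, 0.1289], [1.2324, 0.0554, 0.1333]]
0.04 [0.003 0.006 0.008];0.048 [0.004 0.006 0.01 ];0.056 [0.004 0.006 0.008];0.064 [0.005 0.006 0.008];0.072 [0.005 0.007 0.01 ];0.08 [0.006 0.023 0.047];0.088 [0.007 0.043 0.055];0.096 [0.009 0.039 0.052];0.104 [0.026 0.049 0.052];0.112 [0.033 0.045 0.049];0.12 [0.04  0.041 0.042];0.128 [0.028 0.043 0.057];0.136 [0.027 0.056 0.058];0.144 [0.054 0.055 0.057];0.152 [0.04  0.044 0.046];0.16 [0.038 0.041 0.044];0.168 [-0.002 -0.002 -0.001];0.176 [-0.004 -0.002 -0.001];0.184 [-0.004 -0.001  0.002];0.192 [-0.004 -0.002  0.   ];
```

```bash
python3 -m jog '[0.45,-0.23,0,0,0,0.055, 0.9,-0.45,0,0,0,0.11, 0.9,-0.45,0,0,0,0.11]' 0
```

```text
time: 0.48
tool_pos: [0.3063, -0.4994, 0.2307]
tool_rot: [-0.001, 1.0, 0.025, -0.0]
contact_force: [0.2, -1.7, -0.3]
gripper_width: 0.378
grasp_force: 0.0
```

```bash
python3 - <<'E'
from h import *
s=manip.state(); M=q2R(s["tool_rot"]); print(M.round(3)); p=np.array(s["tool_pos"]); print(p, M.T@(np.array([.5635,-.195,.23])-p)*10)
E
```

```text
[[ 0.999  0.05  -0.   ]
 [ 0.05  -0.999  0.001]
 [ 0.    -0.001 -1.   ]]
[ 0.30625706 -0.49943289  0.23074234] [ 2.7213672  -2.91194597  0.01084365]
```

```bash
python3 -m jog '[0.42,-0.45,0,0,0,0, 0.85,-0.9,0,0,0,0, 0.85,-0.9,0,0,0,0]' 0 | sed -n 2p; python3 -m jog '[0.42,-0.45,0,0,0,0, 0.85,-0.9,0,0,0,0, 0.85,-0.9,0,0,0,0]' | sed -n 2p; python3 -m jog '[0.4,-0.3,0,0,0,0, 0.4,-0.3,0,0,0,0, 0.4,-0.3,0,0,0,0]'
python3 - <<'E'
from h import *
f,P=cloud("wrist"); np.save("w1.npy",P); cv2.imwrite("pics/w1.png",f["img"]); print(np.round(f["T_tool_cam"],3)); s=manip.state(); print(s["tool_pos"],s["contact_force"],s["time"])
E
```

```text
tool_pos: [0.3869, -0.4058, 0.231]
tool_pos: [0.4673, -0.3127, 0.231]
time: 1.6
tool_pos: [0.5037, -0.2838, 0.231]
tool_rot: [0.0, 1.0, 0.023, -0.001]
contact_force: [-1.0, 0.9, 0.1]
gripper_width: 0.002
grasp_force: 0.0
[[ 0.     0.963  0.269  0.068]
 [ 1.     0.    -0.001  0.001]
 [-0.001  0.269 -0.963 -0.142]
 [ 0.     0.     0.     1.   ]]
[ 0.50365411 -0.28386421  0.23106625] [-0.3133671   0.29599117 -0.70148827] 1.65
```

View pics/w1.png

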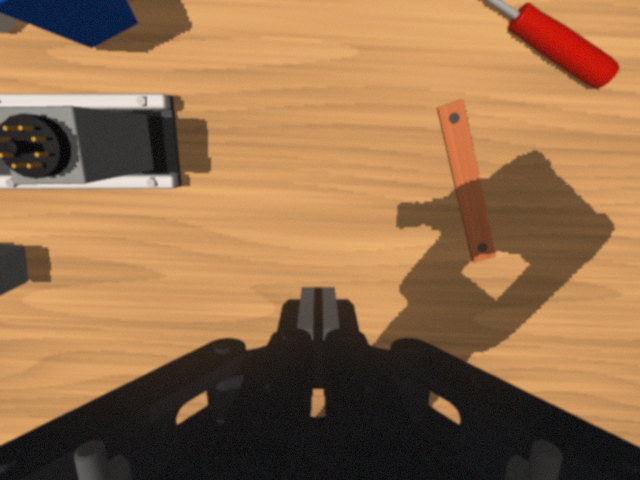

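Wrist view: the rails' open end is at (175,140), the relay plug at (30,145), and the blue can is above at (70,10). The fingers are shut at (318,310). Now I refine the cradle line in the robot frame.

```bash
python3 -m jog '[0.59,-0.3,0,0,0,0, 0.59,-0.7,0,0,0,0, 0.59,-0.7,0,0,0,0]' | sed -n 2p; python3 - <<'E'
from h import *
f,P=cloud("wrist"); s=manip.state(); print(s["tool_pos"],s["joint_pos"][5])
e=np.array([-.0466,.9989]);n=np.array([.9989,.0466]);c=np.array([.553,.0245])
P=P.reshape(-1,3);L=np.c_[(P[:,:2]-c)@e,(P[:,:2]-c)@n,P[:,2]]
L=L[np.isfinite(L).all(1)]
def rep(t,m):
    if m.sum(): print(t,m.sum(),np.round(np.percentile(L[m],[1,50,99],axis=0),4).tolist())
x,y,z=L.T
rep("rail+",(z>.018)&(z<.026)&(y>.02)&(y<.05)&(x<-.05)&(x>-.2)); rep("rail-",(z>.018)&(z<.026)&(y<-.02)&(y>-.05)&(x<-.05)&(x>-.2))
k=(z>.018)&(z<.026)&(x<-.05)&(x>-.2)
for sg in(1,-1):
    m=k&(y*sg>.02)&(y*sg<.05)
    if m.sum()>20: print(np.polyfit(x[m],y[m],1))
rep("top",(z>.112)&(z<.124)&(abs(y)<.04)&(x<-.05)&(x>-.2)); rep("plug",(z>.127)&(z<.134)&(abs(y)<.04)&(x<-.05)&(x>-.2))
rep("backface",(z>.03)&(z<.10)&(abs(y)<.02)&(x>-.17)&(x<-.12))
rep("blue",(z>.05)&(y>.05)&(x<0)&(x>-.25)&(z<.16))
E
```

```text
tool_pos: [0.5601, -0.2089, 0.2309]
[ 0.55989163 -0.21007466  0.2311544 ] 1.0413948361125223
rail+ 1906 [[-0.1714, 0.0237, 0.0183], [-0.1123, 0.0351, 0.0205], [-0.0513, 0.0413, 0.0249]]
rail- 417 [[-0.172, -0.0413, 0.0182], [-0.1562, -0.0352, 0.0206], [-0.1379, -0.0223, 0.0246]]
[0.00537552 0.03567098]
[-0.03800107 -0.04106952]
top 2292 [[-0.1502, -0.0253, 0.1125], [-0.1392, 0.0115, 0.1167], [-0.1008, 0.0239, 0.1234]]
plug 2276 [[-0.144, -0.0195, 0.1273], [-0.1272, 0.0006, 0.1288], [-0.1067, 0.0176, 0.1332]]
backface 1128 [[-0.1505, -0.0194, 0.0312], [-0.1499, 0.0007, 0.0708], [-0.1493, 0.0197, 0.0995]]
blue 9304 [[-0.1478, 0.0828, 0.0526], [-0.1252, 0.1108, 0.1093], [-0.0886, 0.1438, 0.1345]]
```

```bash
python3 -m jog '[0.04,0,0.5,0,0,0, 0.04,0,0.9,0,0,0, 0.04,0,0.9,0,0,0]' | sed -n 2p; python3 -m jog '[0,-0.2,0.36,0,0,0, 0,-0.4,0.36,0,0,0, 0,-0.4,0.36,0,0,0, 0,-0.4,0.36,0,0,0]'
```

```text
tool_pos: [0.5612, -0.2098, 0.1372]
time: 2.95
tool_pos: [0.564, -0.1703, 0.108]
tool_rot: [0.001, 1.0, 0.023, 0.002]
contact_force: [1.0, -0.1, -0.1]
gripper_width: -0.001
grasp_force: 0.0
```

```bash
python3 -m jog '[-0.02,-0.1,0.02,0,0,0, -0.02,-0.18,0.02,0,0,0, -0.02,-0.23,0.02,0,0,0, -0.02,-0.27,0.02,0,0,0, -0.02,-0.3,0.02,0,0,0, -0.02,-0.33,0.02,0,0,0]'; python3 -m jog '[0,-0.03,0,0,0,0, 0,-0.06,0,0,0,0, 0,-0.09,0,0,0,0, 0,-0.12,0,0,0,0]'
```

```text
time: 3.7
tool_pos: [0.5591, -0.1366, 0.1034]
tool_rot: [0.0, 1.0, 0.023, 0.0]
contact_force: [1.1, -1.1, 1.0]
gripper_width: 0.0
grasp_force: 0.7
time: 4.2
tool_pos: [0.5585, -0.1244, 0.1034]
tool_rot: [0.0, 1.0, 0.023, 0.0]
contact_force: [-0.9, -0.6, 1.1]
gripper_width: 0.003
grasp_force: 0.5
```

```bash
cat > look.py <<'E'
from h import *
import sys
f,P=cloud("scene"); cv2.imwrite(f"pics/{sys.argv[1]}.png",cv2.resize(f["img"][170:330,220:420],None,fx=3,fy=3))
E
python3 look.py s1
```

```text
(no output)
```

View pics/s1.png

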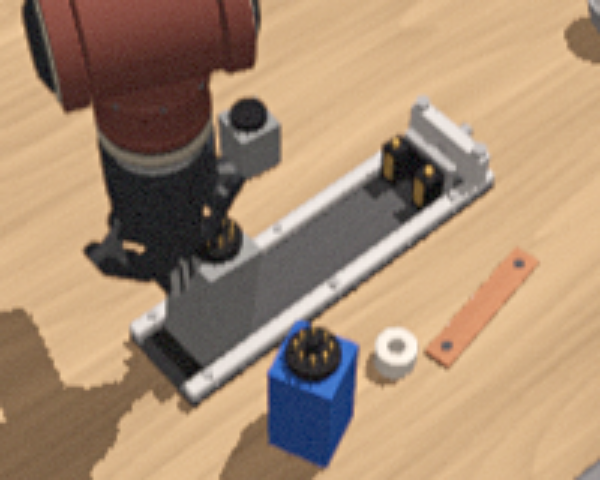

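The relay, at (215,270), is touched and still nearly upright. The gripper linkage at (225,200) overhangs the plug, so I back off and tilt the tool so only the fingertip leads.

```bash
python3 -m jog '[-0.03,0.1,0,0,0,0, -0.03,0.2,-0.05,0.05,0,0, -0.03,0.2,-0.05,0.1,0,0, -0.03,0.2,-0.05,0.139,0,0, -0.03,0.2,-0.05,0.139,0,0]'
python3 - <<'E'
from h import *
s=manip.state();print(q2R(s["tool_rot"]).round(3))
f,P=cloud("top")
e=np.array([-.0466,.9989]);n=np.array([.9989,.0466]);c=np.array([.551,.0245])
im=f["img"];cv2.imwrite("pics/t2.png",cv2.resize(im[180:310,240:400],None,fx=4,fy=4))
P=P.reshape(-1,3);x=(P[:,:2]-c)@e;y=(P[:,:2]-c)@n;z=P[:,2]
m=(z>.112)&(z<.135)&(abs(y)<.03)&(x>-.2)&(x<0);print(m.sum(),x[m].min(),x[m].max(),y[m].min(),y[m].max())
E
```

```text
time: 4.88
tool_pos: [0.5557, -0.1464, 0.1069]
tool_rot: [-0.217, 0.976, 0.021, -0.006]
contact_force: [0.1, -0.3, 0.1]
gripper_width: 0.003
grasp_force: 0.0
[[ 0.999  0.038 -0.02 ]
 [ 0.043 -0.905  0.423]
 [-0.002 -0.423 -0.906]]
384 -0.1848696991609121 -0.0967879356601146 -0.02672834593786268 0.024604143246522756
```

```bash
python3 -m jog '[0.05,-0.036,0.017,0,0,0, 0.05,-0.072,0.034,0,0,0, 0.05,-0.108,0.05,0,0,0, 0.05,-0.144,0.067,0,0,0, 0.05,-0.18,0.084,0,0,0, 0.05,-0.216,0.1,0,0,0]'; python3 -m jog '[0,-0.036,0.017,0,0,0, 0,-0.072,0.034,0,0,0]'
cat > lie.py <<'E'
from h import *
e=np.array([-.0466,.9989]);n=np.array([.9989,.0466])
for nm,cx in(("top",.551),("scene",.5552)):
    f,P=cloud(nm); c=np.array([cx,.0245]); cv2.imwrite(f"pics/{nm}_l.png",f["img"])
    P=P.reshape(-1,3);x=(P[:,:2]-c)@e;y=(P[:,:2]-c)@n;z=P[:,2]
    for lo,hi in((.05,.065),(.08,.15)):
        m=(z>lo)&(z<hi)&(abs(y)<.03)&(x>-.2)&(x<.085)
        if m.sum()>5: print(nm,lo,m.sum(),np.percentile(x[m],[1,99]).round(4),np.percentile(y[m],[1,99]).round(4),np.median(z[m]).round(4))
E
python3 lie.py
```

```text
time: 5.68
tool_pos: [0.5616, -0.1218, 0.1109]
tool_rot: [-0.215, 0.976, 0.023, -0.003]
contact_force: [-2.5, -5.0, 11.1]
gripper_width: 0.001
grasp_force: 5.6
time: 5.92
tool_pos: [0.5624, -0.1145, 0.113]
tool_rot: [-0.215, 0.976, 0.023, -0.002]
contact_force: [-2.0, -5.6, 17.0]
gripper_width: 0.001
grasp_force: 8.3
top 0.05 29 [-0.1414 -0.0941] [-0.0254 -0.0109] 0.0569
top 0.08 448 [-0.1493 -0.0828] [-0.0244  0.0255] 0.1253
scene 0.05 120 [-0.1438 -0.0938] [-0.0234  0.0255] 0.0579
scene 0.08 700 [-0.1916 -0.0861] [-0.0143  0.0259] 0.1217
```

The upward force is rising, so the tip has ridden onto the cover's top edge. I back off and come in lower.

```bash
python3 -m jog '[0,0.04,-0.06,0,0,0, 0,0.15,-0.1,0,0,0, 0,0.27,-0.13,0,0,0]'; python3 -m jog '[0,0.05,-0.02,0,0,0, 0,0.05,-0.02,0,0,0]';python3 lie.py
```

```text
time: 6.4
tool_pos: [0.5609, -0.143, 0.1079]
tool_rot: [-0.217, 0.976, 0.022, -0.006]
contact_force: [0.0, 0.5, 0.4]
gripper_width: -0.003
grasp_force: 0.0
time: 6.65
tool_pos: [0.5614, -0.1483, 0.1078]
tool_rot: [-0.217, 0.976, 0.022, -0.005]
contact_force: [-0.6, 0.4, -0.2]
gripper_width: 0.003
grasp_force: 0.0
top 0.05 24 [-0.1458 -0.097 ] [-0.0263 -0.0004] 0.0575
top 0.08 479 [-0.188  -0.0971] [-0.0261  0.0241] 0.122
scene 0.05 95 [-0.1501 -0.1016] [-0.022   0.0248] 0.0576
scene 0.08 789 [-0.1964 -0.1006] [-0.0236  0.0245] 0.1174
```

```bash
python3 -m jog '[0,0.05,0.11,0,0,0, -0.02,0.015,0.127,0,0,0, -0.02,-0.02,0.144,0,0,0, -0.02,-0.057,0.16,0,0,0, -0.02,-0.093,0.177,0,0,0]'; python3 -m jog '[0,-0.036,0.017,0,0,0, 0,-0.072,0.034,0,0,0]';  python3 -m jog '[0,-0.036,0.017,0,0,0, 0,-0.072,0.034,0,0,0]'
```

```text
time: 7.38
tool_pos: [0.559, -0.1319, 0.0966]
tool_rot: [-0.216, 0.976, 0.023, -0.005]
contact_force: [0.5, -0.1, 0.6]
gripper_width: 0.0
grasp_force: 0.0
time: 7.62
tool_pos: [0.5588, -0.1243, 0.0967]
tool_rot: [-0.216, 0.976, 0.023, -0.005]
contact_force: [0.4, -1.5, 1.5]
gripper_width: 0.002
grasp_force: 0.7
time: 7.88
tool_pos: [0.5582, -0.116, 0.0963]
tool_rot: [-0.217, 0.976, 0.023, -0.005]
contact_force: [0.5, -1.6, 1.6]
gripper_width: -0.001
grasp_force: 0.6
```

```bash
python3 -m jog '[0,-0.036,0.017,0,0,0, 0,-0.072,0.034,0,0,0, 0,-0.108,0.05,0,0,0]' | sed -n '2p;4p'; python3 -m jog '[0,-0.036,0.017,0,0,0, 0,-0.072,0.034,0,0,0, 0,-0.108,0.05,0,0,0]'| sed -n '2p;4p'; python3 lie.py
```

```text
tool_pos: [0.5574, -0.104, 0.0961]
contact_force: [0.5, -0.5, 0.4]
tool_pos: [0.5568, -0.0921, 0.0961]
contact_force: [-0.1, 0.3, -0.7]
top 0.05 38 [-0.1324 -0.078 ] [-0.0265 -0.0035] 0.0579
top 0.08 540 [-0.1289 -0.0499] [-0.0261  0.0236] 0.1231
scene 0.05 173 [-0.1335 -0.0714] [-0.0259  0.0246] 0.0571
scene 0.08 953 [-0.1905 -0.0483] [-0.0187  0.0239] 0.1211
```

Near the balance point; a little more.

```bash
python3 -m jog '[0,-0.036,0.017,0,0,0, 0,-0.072,0.034,0,0,0, 0,-0.108,0.05,0,0,0, 0,-0.108,0.05,0,0,0, 0,-0.108,0.05,0,0,0, 0,-0.108,0.05,0,0,0]'| sed -n '2p;4p'; python3 lie.py
```

```text
tool_pos: [0.5565, -0.0808, 0.0964]
contact_force: [0.4, 0.2, 1.1]
top 0.05 774 [-0.0919  0.025 ] [-0.0257  0.0236] 0.0579
top 0.08 46 [-0.1247 -0.0962] [-0.0129  0.0031] 0.1228
scene 0.05 841 [-0.096   0.0195] [-0.026   0.0235] 0.0563
scene 0.08 274 [-0.1936 -0.0995] [-0.0098  0.0116] 0.1345
```

```bash
python3 -m jog '[0,0.45,-0.21,0,0,0, 0,0.45,-0.21,0,0,0, 0,0.6,0.11,0,0,0, 0,0.75,0.43,0,0,0, 0,0.75,0.43,0,0,0]'
python3 - <<'E'
from h import *
s=manip.state();p=np.array(s["tool_pos"]);d=p[:2]-[.553,.0245];print("local",d@[-.0466,.9989],d@[.9989,.0466])
f,P=cloud("scene"); cv2.imwrite("pics/s3.png",cv2.resize(f["img"][170:330,220:420],None,fx=3,fy=3))
E
```

```text
time: 10.2
tool_pos: [0.5562, -0.1284, 0.0227]
tool_rot: [-0.219, 0.976, 0.022, -0.008]
contact_force: [-0.2, 0.3, 0.7]
gripper_width: 0.001
grasp_force: 0.0
local -0.15283753795522237 -0.003957318195382383
```

View pics/s3.png

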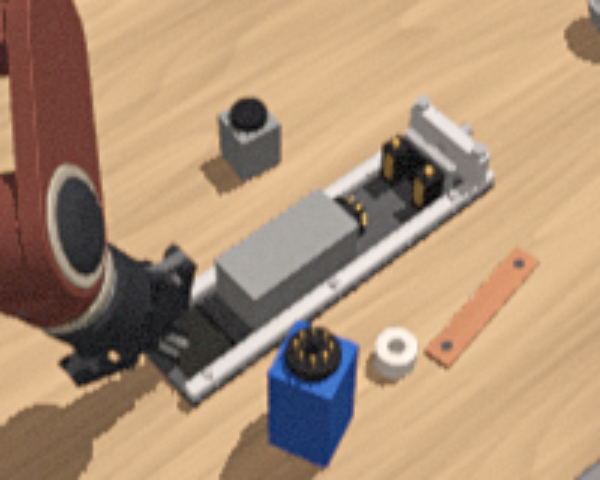

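The relay lies flat between the rails at (290,250), with its plug at (352,215) facing the fork at (410,175). I'll advance behind the closed end.

```bash
python3 -m jog '[0.04,-0.1,0.045,0,0,0, 0.04,-0.2,0.09,0,0,0, 0.04,-0.29,0.135,0,0,0, 0.04,-0.34,0.16,0,0,0, 0.04,-0.38,0.177,0,0,0]'| sed -n '2p;4p'; python3 -m jog '[0,-0.036,0.017,0,0,0, 0,-0.072,0.034,0,0,0, 0,-0.108,0.05,0,0,0, 0,-0.144,0.067,0,0,0]'| sed -n '2p;4p';  python3 -m jog '[0,-0.045,0.021,0,0,0, 0,-0.09,0.042,0,0,0, 0,-0.135,0.063,0,0,0, 0,-0.18,0.084,0,0,0]'| sed -n '2p;4p'; python3 lie.py
```

```text
tool_pos: [0.5607, -0.0878, 0.0258]
contact_force: [0.5, 0.1, -0.7]
tool_pos: [0.5603, -0.0729, 0.0257]
contact_force: [0.3, -2.5, -0.7]
tool_pos: [0.5591, -0.0522, 0.0257]
contact_force: [0.3, -2.0, -1.1]
top 0.05 768 [-0.0676  0.0514] [-0.0265  0.0237] 0.0578
top 0.08 193 [-0.0999 -0.0576] [-0.0132  0.0147] 0.1316
scene 0.05 780 [-0.1288  0.0462] [-0.0265  0.0233] 0.0564
scene 0.08 467 [-0.17 -0.06] [-0.0098  0.0271] 0.1059
```

```bash
python3 -m jog '[0,-0.045,0.021,0,0,0, 0,-0.09,0.042,0,0,0, 0,-0.135,0.063,0,0,0, 0,-0.18,0.084,0,0,0, 0,-0.226,0.105,0,0,0, 0,-0.27,0.126,0,0,0]'| sed -n '2p;4p'; for i in 1; do :; done; python3 -m jog '[0,-0.018,0.0085,0,0,0, 0,-0.036,0.017,0,0,0, 0,-0.054,0.0255,0,0,0]'| sed -n '2p;4p';python3 -m jog '[0,-0.018,0.0085,0,0,0, 0,-0.036,0.017,0,0,0, 0,-0.054,0.0255,0,0,0]'| sed -n '2p;4p'
```

```text
tool_pos: [0.5578, -0.0225, 0.0257]
contact_force: [-0.1, -3.2, 0.5]
tool_pos: [0.5576, -0.0171, 0.0257]
contact_force: [-1.5, -5.9, 0.4]
tool_pos: [0.5575, -0.0118, 0.0257]
contact_force: [-0.3, -6.4, -0.1]
```

```bash
ck(){ tee /tmp/o | sed -n '2p;4p'; awk '/contact_force/{gsub(/[\[\],]/," ");exit !($3>-8.5)}' /tmp/o; }
python3 -m jog '[0,-0.009,0.004,0,0,0, 0,-0.018,0.0085,0,0,0]'|ck && python3 -m jog '[0,-0.009,0.004,0,0,0, 0,-0.018,0.0085,0,0,0]'|ck && python3 -m jog '[0,-0.009,0.004,0,0,0, 0,-0.018,0.0085,0,0,0]'|ck && python3 -m jog '[0,-0.009,0.004,0,0,0, 0,-0.018,0.0085,0,0,0]'|ck && python3 -m jog '[0,-0.009,0.004,0,0,0, 0,-0.018,0.0085,0,0,0]'|ck && python3 -m jog '[0,-0.009,0.004,0,0,0, 0,-0.018,0.0085,0,0,0]'|ck
```

```text
tool_pos: [0.5574, -0.0098, 0.0257]
contact_force: [0.4, -6.3, -0.3]
tool_pos: [0.5574, -0.0078, 0.0257]
contact_force: [-0.2, -6.6, -0.3]
tool_pos: [0.5574, -0.0065, 0.0257]
contact_force: [-1.0, -8.8, -0.4]
```

```bash
ck(){ tee /tmp/o | sed -n '2p;4p'; awk '/contact_force/{gsub(/[\[\],]/," ");exit !($3>-8.5)}' /tmp/o; }
awk '/contact_force/{gsub(/[\[\],]/," ");exit !($3>-8.5)}' /tmp/o && python3 -m jog '[0,-0.009,0.004,0,0,0, 0,-0.018,0.0085,0,0,0]'|ck && python3 -m jog '[0,-0.009,0.004,0,0,0, 0,-0.018,0.0085,0,0,0]'|ck && python3 -m jog '[0,-0.009,0.004,0,0,0, 0,-0.018,0.0085,0,0,0]'|ck && python3 -m jog '[0,-0.009,0.004,0,0,0, 0,-0.018,0.0085,0,0,0]'|ck && python3 -m jog '[0,-0.009,0.004,0,0,0, 0,-0.018,0.0085,0,0,0]'|ck && python3 -m jog '[0,-0.009,0.004,0,0,0, 0,-0.018,0.0085,0,0,0]'|ck
```

```text
(no output)
```

The stop is felt at about y = -0.007. Now gentle half-millimetre steps.

```bash
python3 -m jog '[0,-0.0045,0.002,0,0,0, 0,-0.0045,0.002,0,0,0]'| sed -n '2p;4p'; python3 -m jog '[0,-0.0045,0.002,0,0,0, 0,-0.0045,0.002,0,0,0]'| sed -n '2p;4p'
```

```text
tool_pos: [0.5574, -0.0063, 0.0258]
contact_force: [-0.1, -9.1, 0.3]
tool_pos: [0.5575, -0.006, 0.0258]
contact_force: [-1.1, -9.8, 0.6]
```

```bash
python3 -m jog '[0,-0.009,0.004,0,0,0, 0,-0.009,0.004,0,0,0]'| sed -n '2p;4p'; python3 -m jog '[0,-0.009,0.004,0,0,0, 0,-0.009,0.004,0,0,0]'| sed -n '2p;4p'
```

```text
tool_pos: [0.5575, -0.0054, 0.0258]
contact_force: [0.6, -10.9, 0.3]
tool_pos: [0.5576, -0.0049, 0.0258]
contact_force: [-0.2, -11.7, 0.7]
```

```bash
python3 -m jog '[0,-0.009,0.004,0,0,0, 0,-0.018,0.0085,0,0,0, 0,-0.018,0.0085,0,0,0]'| sed -n '2p;4p'; python3 -m jog '[0,-0.009,0.004,0,0,0, 0,-0.009,0.004,0,0,0]'| sed -n '2p;4p'
```

```text
tool_pos: [0.5578, -0.0039, 0.0258]
contact_force: [-0.1, -15.6, 0.4]
tool_pos: [0.5579, -0.0034, 0.0258]
contact_force: [-0.3, -17.7, -0.0]
```

```bash
python3 -m jog '[0,0.005,-0.002,0,0,0]'| sed -n '2p;4p'; for i in 1 2; do python3 -c "
from plant import manip;print(manip.state()['contact_force'])"; done; python3 -m jog '[0,0,0,0,0,0, 0,0,0,0,0,0, 0,0,0,0,0,0]'| sed -n '2p;4p'
```

```text
tool_pos: [0.5578, -0.0036, 0.0259]
contact_force: [-0.7, -15.7, -0.0]
[ -0.70464761 -15.72304261  -0.03095403]
[ -0.70464761 -15.72304261  -0.03095403]
tool_pos: [0.5578, -0.0036, 0.0258]
contact_force: [-1.4, -16.3, -0.1]
```

```bash
python3 -m jog '[0,0,0,0,0,0, 0,0,0,0,0,0, 0,0,0,0,0,0, 0,0,0,0,0,0, 0,0,0,0,0,0, 0,0,0,0,0,0, 0,0,0,0,0,0, 0,0,0,0,0,0]'| sed -n '1,2p;4p'; python3 -m jog '[0,0.018,-0.0085,0,0,0, 0,0.036,-0.017,0,0,0, 0,0.054,-0.0255,0,0,0, 0,0.08,-0.038,0,0,0, 0,0.12,-0.056,0,0,0, 0,0.2,-0.093,0,0,0, 0,0.3,-0.14,0,0,0, 0,0.4,-0.19,0,0,0]'| sed -n '2p;4p'; python3 -m jog '[0,-0.2,-0.42,0,0,0, 0,-0.42,-0.9,0,0,0, 0,-0.42,-0.9,0,0,0, 0,-0.42,-0.9,0,0,0]' | sed -n '1,4p'; python3 look.py s4; python3 lie.py
```

```text
time: 17.35
tool_pos: [0.5578, -0.0035, 0.0258]
contact_force: [-0.9, -15.9, 0.8]
tool_pos: [0.5588, -0.0445, 0.026]
contact_force: [-0.5, -0.0, -0.1]
time: 18.85
tool_pos: [0.5586, -0.0442, 0.125]
tool_rot: [-0.216, 0.976, 0.022, -0.005]
contact_force: [-0.9, -0.2, -0.3]
top 0.05 740 [-0.0224  0.0834] [-0.0272  0.0234] 0.0581
top 0.08 26 [-0.0831 -0.0609] [-0.0095 -0.0013] 0.1408
scene 0.05 791 [-0.0261  0.0824] [-0.0272  0.0229] 0.0562
scene 0.08 58 [-0.0923 -0.0616] [0.0059 0.0129] 0.1384
```

View pics/s4.png

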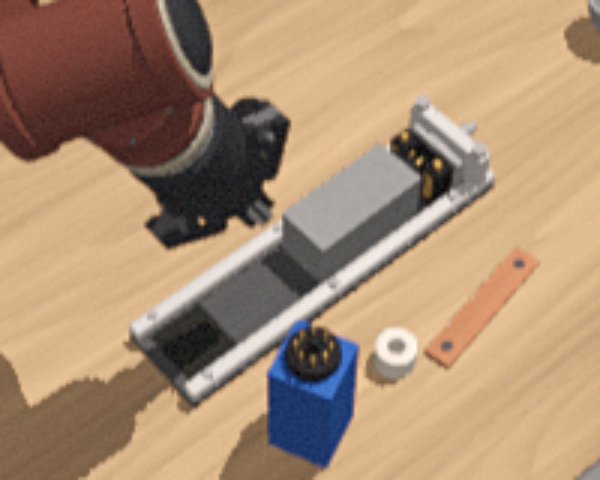

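The relay lies flat at (350,210) with its plug against the fork at (420,165). The tool is clear and the bystanders are untouched.

```bash
python3 -c "
from plant import manip;print(manip.job_done())"
```

```text
the job is handed in; nothing more can be done
None
```

I toppled the relay, drove the fork about 11 mm to its stop, held it there at about 16 N for over a second, and handed the job in. The relay lies flat with its plug against the fork, nothing else was disturbed, the wrist reading stayed under 18 N, and the judge gave no verdict back.

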